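# Clear the stamping bench into its trays

### The arm

A 7-joint arm with a two-finger parallel gripper is mounted at the origin on the work surface. World frame = base frame: x ahead of the robot, y to its left, z up, the work surface at z = 0. Lengths are in m, angles in degrees, forces in N, time in s.
With the tool pointing down it reaches from about 0.425 to 0.875 m from the base axis. Payload 8.4 kg.
Tool frame: the origin (TCP) lies midway between the tips of the shut fingers; the grasp point (between the pads) lies 19 mm behind it (bot.grasp_offset is the distance from the TCP to the grasp point, in m); z points along the fingers, y is the line along which they close (so a half turn about z gives the same grasp; the last joint's range is limited). The gripper opens to 87 mm and grips with 3 to 60 N. Pads are 19 mm wide; open, the fingers measure 117 mm over their backs; the gripper's body (75 mm by 190 mm) begins 51 mm behind the grasp point.
Start: joints at [59.519, 19.091, 2.286, 83.961, -0.768, 76.965, -3.352], TCP at [0.273, -0.59, 0.184] pointing down, gripper open.
Joint ranges: [-147.57, 147.57], [-21.85, 119.76], [-74.77, 79.35], [14.55, 137.4], [-85.83, 265.84], [4.83, 119.75], [-152.11, 152.11]. Speed limits (degrees/s): [127.2, 127.2, 159.86, 159.86, 180, 180, 180].

### API

Orientations are given as a 3x3 rotation matrix whose columns are the frame's x, y, z axes.
In Python, from station import bot gives the robot as it stands. The module is installed in compiled form; this text tells all that it offers.
- The arm moves only by the tool step_arm, never from a script. Its argument "deltas" is a list of rows, each a list of 3 entries, a list of its own where there are three numbers: the shift along the world's x, y, z in m, then the turn about the world's z in rad, then the opening, from 0 (shut) to 1 (fully open). In form: [[[tx, ty, tz], spin, hand], ...]. A call has 1 to 12 rows; each row shifts and turns the commanded pose from where the row before left it; what a row does not reach is not made up. A row lasts 1/10 s, in which the tool goes at most 50 mm and 8.59 degrees, less where a joint would pass 70% of its speed; a pose out of reach is approached as far as the arm can. A call with a gripper value outside its range is refused whole. The fingers move at their own pace and stop on an object; "newtons" is the grip in N (left out, the last holds). Time passes only in rows, so rows that do not move let the fingers close. It gives the time, the measured TCP pose, the force, the opening and the grip force at its end, in the units of the state.
- bot.get_obs(): the state, without advancing time (a new reading comes with each control period).
- bot.grab_frame(name): name is "scene" or "top" or "wrist"; returns the picture (400x640x3 uint8, red, green, blue); there is no depth.
- bot.camera_model(name): a dict with "fx", "fy", "cx", "cy" (pixels), "k1" (the pictures are not rectified: a ray, as slopes to the right and down, at radius r is drawn at 1 + k1 r^2 times it, then the intrinsics apply), "rvec" (rotation vector, rad) and "tvec" (3), from world to camera coordinates, as OpenCV has them. Camera axes: x right, y down, z forward; pixel columns grow to the right and rows downward; lengths in m; the calibration is good to about 2 mm. A picture is of the moment at which its call begins: read the wrist's pose just before it. camera_model takes no time and is no camera call; for the wrist camera it gives the pose at the moment of the call.
- bot.close_job(): hands the job in; it is judged then, once.
The state is a dict: "time_s": time; "joint_pos": joint angles; "dq": joint speeds; "tau": joint torques, N m; "tcp_pos": TCP position; "eef_rot": TCP orientation; "ft_force": force on the tool from outside, world axes, zero at the start; "moment": the same for the moment, N m; "gripper_width": finger opening in m; "grip_force": force on a finger pad.
Only numpy, scipy, OpenCV 4.12 (cv2) and the standard library are available. Lean on these libraries where they do the work, as an engineer would, in place of code of your own. Each camera call takes 0.05 s, during which the arm holds its last target. There are 200 camera calls.

### The job

Sort the mixed parts on the stamping bench: both gold-banded brush handles into the blue tray, the plain handle without a band into the grey tray, and the foil spool and the red knob into the yellow tray. Set each one down rather than dropping it, so that it rests flat on the tray's floor, the same way up as it started, with nothing lying on another part or on a rim. Leave the amber bottle and the brass stamping die standing where they are.

Things in the scene. Friction and masses are not known exactly. Their poses are not given: they have to be found in the camera images.
- banded_handle_1: flat pink brush handle, 120 mm long, 13 mm high, 16 mm wide (18 mm at the head), about 30 g: 26 mm white head at its +x end, 8 mm white tip at -x, with a shiny gold stamped band 44 mm long around the pink shaft near the middle (finished). Lies flat. Origin: centre of its underside, midway along (grip it there); x along the handle to the head, z up.
- banded_handle_2: flat pink brush handle, 120 mm long, 13 mm high, 16 mm wide (18 mm at the head), about 30 g: 26 mm white head at its +x end, 8 mm white tip at -x, with the same gold band as banded_handle_1 (finished; the two are alike). Lies flat. Origin: centre of its underside, midway along (grip it there); x along the handle to the head, z up.
- plain_handle: flat pink brush handle, 120 mm long, 13 mm high, 16 mm wide (18 mm at the head), about 30 g: 26 mm white head at its +x end, 8 mm white tip at -x, with no gold band (not yet stamped). Lies flat. Origin: centre of its underside, midway along (grip it there); x along the handle to the head, z up.
- foil_spool: a black spool with gold foil wound on it, standing on one flange: flanges 48 mm in diameter and 5 mm thick, total height 26 mm, winding 38 mm in diameter between the flanges, about 60 g. Origin: centre of its underside; z up.
- red_knob: a red six-lobed hand knob lying flat: lobed disc 40 mm across (to be treated as a 40 mm cylinder) and 14 mm high, with a hub 22 mm across on top reaching 22 mm above the bench, about 50 g. Origin: centre of its underside; z up.
- blue_tray: the blue tray, fixed to the bench: 160 mm (x) by 140 mm (y) outside, open on top, rim 24 mm above the bench, walls and floor 5 mm thick: 150 by 130 mm inside, inner floor 5 mm above the bench. The three trays differ only in colour. Origin: centre of its underside, on the bench; z up.
- grey_tray: the grey tray, fixed to the bench: 160 mm (x) by 140 mm (y) outside, open on top, rim 24 mm above the bench, walls and floor 5 mm thick: 150 by 130 mm inside, inner floor 5 mm above the bench. The three trays differ only in colour. Origin: centre of its underside, on the bench; z up.
- yellow_tray: the yellow tray, fixed to the bench: 160 mm (x) by 140 mm (y) outside, open on top, rim 24 mm above the bench, walls and floor 5 mm thick: 150 by 130 mm inside, inner floor 5 mm above the bench. The three trays differ only in colour. Origin: centre of its underside, on the bench; z up.
- amber_bottle: bystander: a loose, upright amber bottle with a black cap, 36 mm in diameter, 75 mm high. Origin: centre of its underside; z up.
- brass_die: bystander: a loose stamping die, aluminium block 40 by 34 by 16 mm (x, y, z) with a brass block 28 by 22 by 8 mm on top, 24 mm high in all. Origin: centre of its underside; z up.
Mind the look-alikes: they are no part of the job. Several things look just like the red_knob: the one meant starts farthest from the robot's base.

How it is judged:
By the outcome, as a careful person would: the job done as asked, in the order asked, and still so for the second after the job is handed in, with the robot touching nothing.
It also fails if it takes over 120 s, if anything falls off the work surface, if the arm or the gripper's body presses on something with over 40 N, if the wrist force passes 120 N, or if a joint passes its speed limit or range.

## Working session

There is one attempt and no reset: what is moved stays moved. The work goes in short steps, Python scripts to look and compute and a tool call to move; the robot and the scene stay as the last step left them, time stands still between calls to the robot, and variables do not carry over. Pictures are saved under pics/ and viewed, at most 14 in all, crops included, and the job is handed in when it is done.

Besides the shell and the picture viewer there is one more tool, called after "Request:" as name(argument=value, ...) on one line, values as JSON. step_arm: Moves the arm, as the interface text tells. Its arguments: {"type":"object","properties":{"deltas":{"type":"array","items":{"type":"array"}},"newtons":{"type":"number"}},"required":["deltas"]}

```bash
mkdir -p pics
cat > h.py <<'E'
import numpy as np,cv2
from station import bot
def ray(name,px,z,m=None):
    m=m or bot.camera_model(name)
    px=np.asarray(px,float).reshape(-1,2)
    d=np.c_[(px[:,0]-m['cx'])/m['fx'],(px[:,1]-m['cy'])/m['fy']]
    u=d.copy()
    for _ in range(30): u=d/(1+m['k1']*(u**2).sum(1,keepdims=True))
    R=cv2.Rodrigues(np.array(m['rvec'],float))[0]; t=np.array(m['tvec'],float).ravel()
    w=np.c_[u,np.ones(len(u))]@R; c=-R.T@t
    return c+w*((z-c[2])/w[:,2])[:,None]
def snap(name,f):
    im=bot.grab_frame(name); cv2.imwrite('pics/'+f,im[:,:,::-1]); return im
E
python3 - <<'E'
from h import *
for n in('top','scene'): snap(n,n+'0.png'); print(bot.camera_model(n))
o=bot.get_obs(); print(o['time_s'],o['tcp_pos'],o['eef_rot'],o['ft_force'],o['gripper_width'])
E
```

```text
{'fx': 472.4243769593237, 'fy': 472.4243769593237, 'cx': 326.7588800775396, 'cy': 195.0170707889588, 'k1': -0.0828271619011995, 'rvec': array([ 2.12065749, -2.17260889,  0.0823986 ]), 'tvec': array([0.03177625, 0.49585331, 1.02282138])}
{'fx': 458.5602395619871, 'fy': 458.5602395619871, 'cx': 315.51566862202554, 'cy': 201.64250693431688, 'k1': 0.0314948882497998, 'rvec': array([ 0.67920454,  2.49486087, -1.34219083]), 'tvec': array([ 0.43078016, -0.11273751,  1.47915814])}
0.1 [ 0.27237678 -0.58961935  0.18332393] [[ 9.07808872e-01  4.19383506e-01 -7.26372952e-04]
 [ 4.19384124e-01 -9.07807885e-01  1.34197923e-03]
 [-9.66031402e-05 -1.52288993e-03 -9.99998836e-01]] [-0.18720338 -0.21404669 -0.23118137] 0.08723181206254196
```

View pics/top0.png

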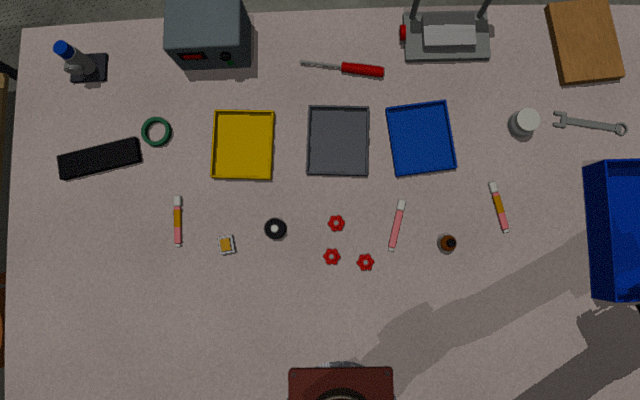

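View pics/scene0.png

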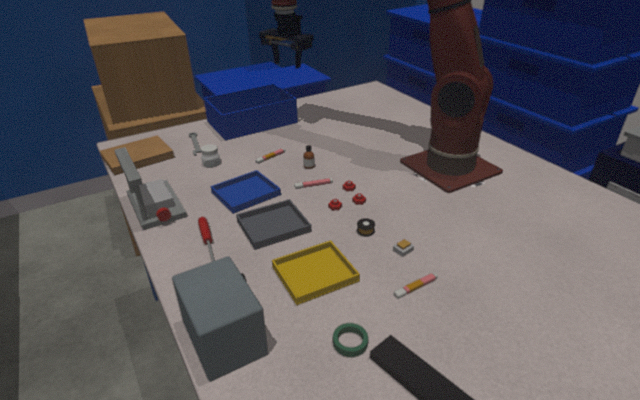

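The top view shows:
- **Handles:** gold bands at (178,221) and (499,208), plain at (397,225).
- **Knobs:** (336,223), (332,257) and (366,262). The base is near (340,390), so (336,223) is the farthest.
- **Spool:** (275,229).
- **Trays:** yellow (243,145), grey (338,141), blue (421,138).
- **Bystanders:** die (227,245), bottle (448,243).

The scene view agrees.

Candidates: three handles, told apart by their gold band, and three knobs, where (336,223) is the one I want. I'll check these in a crop.

Run:
```python
from h import *
im=cv2.imread('pics/top0.png'); hsv=cv2.cvtColor(im,cv2.COLOR_BGR2HSV); H,S,V=cv2.split(hsv)
def comp(mask,box,z,tag,tall=None):
    x0,y0,x1,y1=box; m=np.zeros(mask.shape,np.uint8); m[y0:y1,x0:x1]=mask[y0:y1,x0:x1]*255
    cs=cv2.findContours(m,cv2.RETR_EXTERNAL,cv2.CHAIN_APPROX_NONE)[0]; c=max(cs,key=cv2.contourArea)
    p=ray('top',c.reshape(-1,2),z)[:,:2]*1000
    r=cv2.minAreaRect(p.astype(np.float32)); print(tag,np.round(r[0],1),np.round(r[1],1),round(r[2],1),'hyp',round(np.hypot(*r[0])),'area',cv2.contourArea(c))
    return r,p
sat=(S>75)
for t,b in dict(h178=(165,190,192,255),h397=(383,192,412,258),h499=(483,175,515,240)).items():
    comp(S>60,b,.013,t)
    comp(((S>60)|(V>185)),b,.013,t+'+white')
red=((H<8)|(H>172))&(S>120)
for t,b in dict(k1=(322,210,350,237),k2=(320,243,345,270),k3=(353,248,380,275)).items(): comp(red,b,.014,t)
comp((V<90),(260,214,292,244),.026,'spool')
comp(((H>15)&(H<35)&(S>130)),(200,100,285,190),.024,'yellow')
comp(((H>105)&(H<125)&(S>130)),(380,95,465,185),.024,'blue')
comp((V<115),(300,100,375,182),.024,'grey')
comp((S>60)|(V>200),(214,230,240,260),.02,'die'); comp((S>90)|(V<60),(435,230,460,256),.07,'bottle')
a=cv2.resize(im[170:275,160:420],None,fx=3,fy=3,interpolation=2); b=cv2.resize(im[170:275,400:530],None,fx=2,fy=2,interpolation=2)
out=np.zeros((a.shape[0]+b.shape[0],a.shape[1],3),np.uint8); out[:a.shape[0]]=a; out[a.shape[0]:,:b.shape[1]]=b
cv2.imwrite('pics/crop0.png',out)
for p in [(178,202),(178,240),(402,206),(391,245),(493,187),(505,228)]: print(p,np.round(ray('top',p,.013)*1000),im[p[1],p[0]])
```

```text
h178 [439.5 364.7] [85.2 18.9] 0.6 hyp 571 area 261.5
h178+white [439.5 364.7] [85.2 18.9] 0.6 hyp 571 area 261.5
h397 [ 419. -131.] [16.8 85.7] 74.9 hyp 439 area 242.5
h397+white [ 419. -131.] [16.8 85.7] 74.9 hyp 439 area 242.5
h499 [ 453.7 -367.6] [85.6 19.1] 13.5 hyp 584 area 265.5
h499+white [ 453.7 -367.6] [85.6 19.1] 13.5 hyp 584 area 265.5
k1 [435.6   0.9] [35.9 33.6] 88.6 hyp 436 area 180.0
k2 [360.6  13. ] [37.6 32.9] 25.3 hyp 361 area 175.0
k3 [346.5 -61.3] [34.  36.4] 6.8 hyp 352 area 182.5
spool [423.8 136.7] [49.4 48.9] 88.8 hyp 445 area 392.0
yellow [620.1 211.3] [142.9 162.1] 86.8 hyp 655 area 4136.0
blue [ 622.7 -195.2] [161.2 139.9] 6.2 hyp 653 area 4157.0
grey [619.9  -6.9] [143.2 168.5] 86.9 hyp 620 area 4433.5
die [391.9 251.5] [29.  22.8] 9.5 hyp 466 area 109.0
bottle [ 384.6 -230.7] [38.1 31.5] 88.5 hyp 448 area 196.5
(178, 202) [[491. 363.  13.]] [136 145 147]
(178, 240) [[404. 362.  13.]] [ 89  92 153]
(402, 206) [[ 469. -148.   13.]] [139 145 148]
(391, 245) [[ 383. -120.   13.]] [ 94  94 153]
(493, 187) [[ 507. -355.   13.]] [138 146 148]
(505, 228) [[ 414. -377.   13.]] [ 69  65 135]
```

View pics/crop0.png

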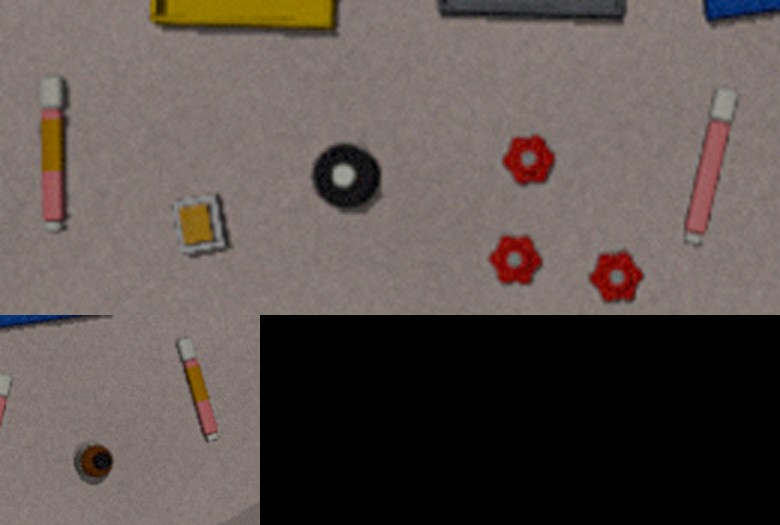

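The crop confirms it: gold bands on the left and right handles, none on the middle one, and all three heads point toward +x. The target knob is the far one at world (436,1) mm; the look-alikes are at (361,13) and (347,-61). The bottle stands close to the plain handle, so I'll watch the gripper's body there.

I'll take the right banded handle first, moving +y before +x to clear the bin.

Request:
step_arm(deltas=[[[0,0.037,0],-0.02,0.5],[[0,0.037,0],-0.02,0.5],[[0,0.037,0],-0.02,0.5],[[0,0.037,0],-0.02,0.5],[[0,0.038,0],-0.02,0.5],[[0,0.038,0],-0.02,0.5],[[0.038,0,0],-0.02,0.5],[[0.038,0,0],-0.02,0.5],[[0.038,0,0],-0.02,0.5],[[0.038,0,0],-0.017,0.5],[[0.038,0,0],0,0.5],[[0,0,0],0,0.5]], newtons=20)

```text
time_s: 1.3
tcp_pos: [0.4671, -0.3635, 0.1828]
eef_rot: [[0.971, 0.239, 0.001], [0.239, -0.971, 0.002], [0.001, -0.002, -1.0]]
ft_force: [-0.3, 0.2, -0.9]
gripper_width: 0.0437
grip_force: 0.0
```

```bash
cat >> h.py <<'E'
def hand(lo=60):
    """coloured (pink/gold) part of the handle under the wrist camera"""
    m=bot.camera_model('wrist'); im=bot.grab_frame('wrist'); 
    b=np.ascontiguousarray(im[:,:,::-1]); H,S,V=cv2.split(cv2.cvtColor(b,cv2.COLOR_BGR2HSV))
    k=(((S>lo)&((H<32)|(H>168)))*255).astype(np.uint8); k=cv2.morphologyEx(k,cv2.MORPH_OPEN,np.ones((3,3)))
    for c in cv2.findContours(k,0,1)[0]:
        if cv2.contourArea(c)<300: continue
        p=(ray('wrist',c.reshape(-1,2),.013,m)[:,:2]*1000).astype(np.float32); r=cv2.minAreaRect(p)
        print(np.round(r[0],1),np.round(r[1],1),round(r[2],1))
    return b
E
python3 - <<'E'
from h import *
b=hand(); cv2.imwrite('pics/w1.png',b)
E
```

```text
[ 308.1 -482.3] [ 26.6 488.1] 13.8
[ 383.4 -513.4] [80.7 24. ] 19.5
[ 323.  -267.8] [81. 24.] 8.0
[ 381.4 -230.7] [18.  39.1] 13.9
[349.  -65.3] [39.3 46.2] 35.4
[362.5   9.2] [39. 50.] 25.7
[ 453.9 -370. ] [83.9 15.4] 13.6
[ 419.9 -135.8] [18.9 86.2] 74.7
[436.2  -3.8] [36.8 49. ] 3.2
```

View pics/w1.png

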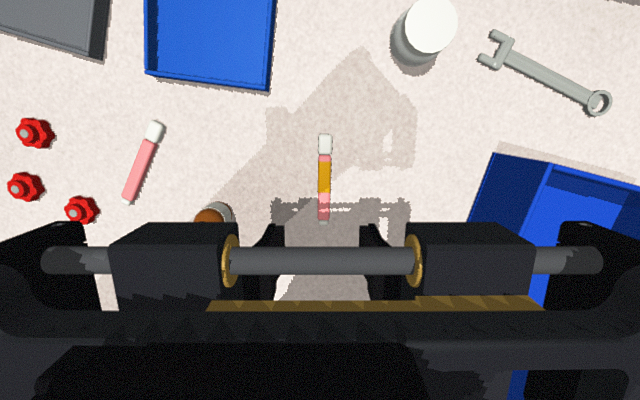

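The wrist view shows the banded handle below at (324,180), aligned with the fingers and agreeing with the top view to 2 mm. Going down.

Request:
step_arm(deltas=[[[-0.0045,-0.0033,-0.03],0,0.5],[[0,0,-0.04],0,0.5],[[0,0,-0.04],0,0.5],[[0,0,-0.04],0,0.5],[[0,0,-0.02],0,0.5],[[0,0,-0.008],0,0.5],[[0,0,0],0,0.5]])

```text
time_s: 2.05
tcp_pos: [0.4569, -0.3693, 0.0055]
eef_rot: [[0.972, 0.233, -0.002], [0.233, -0.972, 0.001], [-0.001, -0.001, -1.0]]
ft_force: [0.6, -0.3, -0.0]
gripper_width: 0.0437
grip_force: 0.0
```

Request:
step_arm(deltas=[[[0.005,0.0025,-0.001],0,0.5],[[0,0,0],0,0.5],[[0,0,0],0,0.5]])

```text
time_s: 2.35
tcp_pos: [0.464, -0.3672, 0.0064]
eef_rot: [[0.972, 0.234, 0.002], [0.234, -0.972, -0.001], [0.001, 0.001, -1.0]]
ft_force: [-0.4, 0.1, -0.1]
gripper_width: 0.0438
grip_force: 0.0
```

Request:
step_arm(deltas=[[[0,0,0],0,0.1],[[0,0,0],0,0.1],[[0,0,0],0,0.1],[[0,0,0],0,0.1],[[0,0,0],0,0.1],[[0,0,0],0,0.1]])

```text
time_s: 2.95
tcp_pos: [0.463, -0.3668, 0.0051]
eef_rot: [[0.972, 0.234, -0.0], [0.234, -0.972, 0.0], [-0.0, -0.0, -1.0]]
ft_force: [-0.3, -0.1, -0.0]
gripper_width: 0.0105
grip_force: 0.0
```

Run:
```python
from h import *
b=hand(); cv2.imwrite('pics/w2.png',b)
o=bot.get_obs();print(o['gripper_width'],o['grip_force'])
```

```text
[ 399.8 -371. ] [ 13.9 252.3] 13.5
[ 372.4 -231.4] [26.1 26.6] 14.0
[ 419.1 -377.3] [12.2 16. ] 13.5
[ 471.3 -365.6] [50.  16.6] 12.5
[ 437.9 -154.9] [11.3 48.2] 88.0
0.010251936065205759 0.0
```

View pics/w2.png

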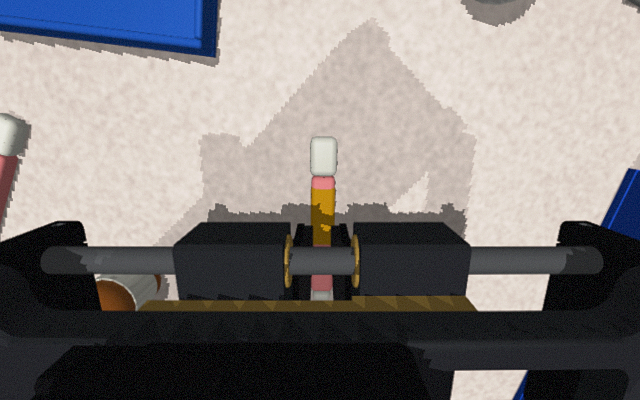

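The handle (324,215) lies between the fingers but they report no contact yet, so I'll close further.

Request:
step_arm(deltas=[[[0,0,0],0,0],[[0,0,0],0,0],[[0,0,0],0,0],[[0,0,0],0,0]])

```text
time_s: 3.4
tcp_pos: [0.4631, -0.3669, 0.0051]
eef_rot: [[0.972, 0.234, -0.0], [0.234, -0.972, 0.0], [-0.0, -0.0, -1.0]]
ft_force: [0.1, 0.6, 0.2]
gripper_width: 0.0005
grip_force: 0.0
```

Run:
```python
from h import *
b=hand(); s=bot.grab_frame('scene')[:,:,::-1]; t=bot.grab_frame('top')[:,:,::-1]
c=np.hstack([cv2.resize(s[110:190,210:330],(400,267)),cv2.resize(t[150:250,430:560],(400,267))])
cv2.imwrite('pics/c3.png',np.vstack([cv2.resize(b[120:320,160:480],(800,333))[:330],c]))
```

```text
[ 400.6 -348.3] [ 26.1 267.3] 13.6
[ 478.6 -363.8] [34.9 16.5] 13.5
[ 437.9 -154.9] [11.3 48.2] 88.0
```

View pics/c3.png

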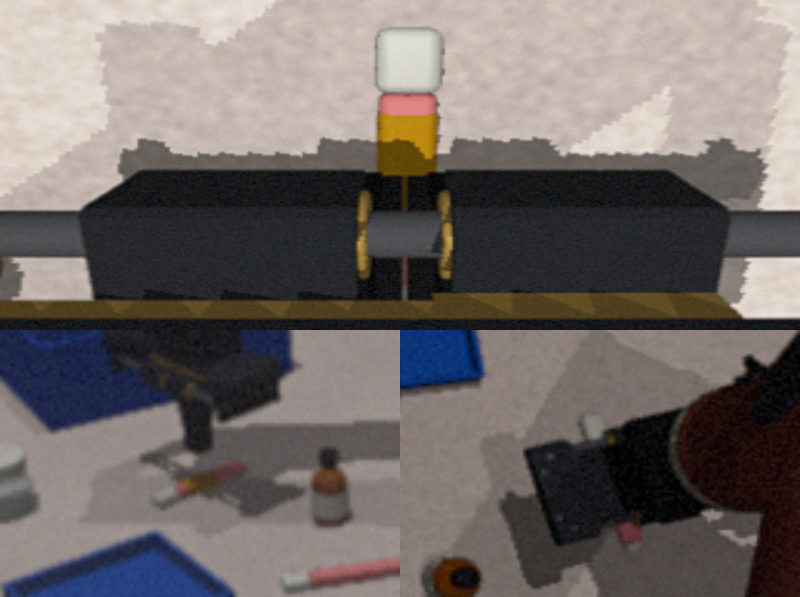

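The fingertips are shut above the handle: in the scene crop there's a gap between finger and band. I'll check the true tip height by casting a ray.

Run:
```python
from h import *
for z in (0,.01,.02,.03,.04,.05): print(z,np.round(ray('scene',[(269.4,146)],z)*1000),np.round(ray('scene',[(271.5,156.5)],z)*1000))
o=bot.get_obs(); print(o['tcp_pos'],o['joint_pos'],o['ft_force'],bot.grasp_offset)
m=bot.camera_model('wrist'); R=cv2.Rodrigues(m['rvec'])[0]; print(-R.T@m['tvec'])
```

```text
0 [[ 431. -442.    0.]] [[ 459. -367.    0.]]
0.01 [[ 439. -423.   10.]] [[ 466. -349.   10.]]
0.02 [[ 447. -405.   20.]] [[ 474. -332.   20.]]
0.03 [[ 455. -387.   30.]] [[ 481. -314.   30.]]
0.04 [[ 463. -368.   40.]] [[ 489. -297.   40.]]
0.05 [[ 470. -350.   50.]] [[ 496. -280.   50.]]
[ 0.46305669 -0.36683482  0.0051325 ] [ 42.11007524  21.69290572  -9.68534843 102.92311034   4.3126733
  55.74595038 -45.82497162] [-1.10195716  0.06790966 -0.10474491] 0.0187
[ 0.5294552  -0.35124475  0.20535266]
```

The tip is really at about 38 mm while the reported TCP says 5 mm, so the reading is about 33 mm low. I'll open and go down gently, watching the force.

Request:
step_arm(deltas=[[[0,0,0],0,0.5],[[0,0,0],0,0.5],[[0,0,0],0,0.5],[[0,0,0],0,0.5],[[0,0,0],0,0.5],[[0,0,-0.005],0,0.5],[[0,0,-0.005],0,0.5],[[0,0,-0.005],0,0.5],[[0,0,-0.003],0,0.5],[[0,0,0],0,0.5]])

```text
time_s: 4.55
tcp_pos: [0.4627, -0.3665, -0.0136]
eef_rot: [[0.972, 0.234, -0.001], [0.234, -0.972, 0.001], [-0.001, -0.001, -1.0]]
ft_force: [0.2, 0.3, 0.1]
gripper_width: 0.0434
grip_force: 0.0
```

Run:
```python
from h import *
o=bot.get_obs(); print(o['tcp_pos'],o['ft_force'],o['gripper_width'])
s=bot.grab_frame('scene')[:,:,::-1]
cv2.imwrite('pics/c4.png',cv2.resize(s[120:180,225:315],None,fx=8,fy=8,interpolation=cv2.INTER_CUBIC))
```

```text
[ 0.46269838 -0.366509   -0.01362621] [0.21601254 0.32197916 0.09428404] 0.04338544465411773
```

View pics/c4.png

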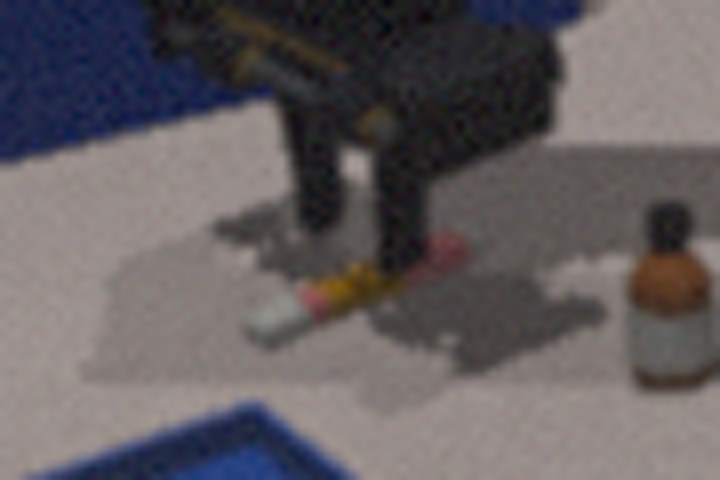

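The fingers straddle the handle, with tips at crop (320,232) and (402,272), about 19 mm above the bench. That confirms the 33 mm offset, so I'll go down in small steps.

Request:
step_arm(deltas=[[[0,0,-0.004],0,0.5],[[0,0,-0.004],0,0.5],[[0,0,-0.003],0,0.5],[[0,0,0],0,0.5],[[0,0,0],0,0.5]])

```text
time_s: 5.1
tcp_pos: [0.463, -0.3668, -0.024]
eef_rot: [[0.972, 0.234, -0.0], [0.234, -0.972, 0.0], [-0.0, -0.0, -1.0]]
ft_force: [-0.2, 0.8, 0.2]
gripper_width: 0.0435
grip_force: 0.0
```

Request:
step_arm(deltas=[[[0,0,-0.002],0,0.5],[[0,0,-0.001],0,0.5],[[0,0,0],0,0.5],[[0,0,0],0,0.5]])

```text
time_s: 5.5
tcp_pos: [0.4631, -0.3669, -0.0268]
eef_rot: [[0.972, 0.234, 0.0], [0.234, -0.972, 0.0], [0.0, -0.0, -1.0]]
ft_force: [1.1, -0.4, -0.3]
gripper_width: 0.0432
grip_force: 0.0
```

Request:
step_arm(deltas=[[[0,0,0],0,0],[[0,0,0],0,0],[[0,0,0],0,0],[[0,0,0],0,0],[[0,0,0],0,0],[[0,0,0],0,0]])

```text
time_s: 6.1
tcp_pos: [0.4631, -0.3669, -0.0268]
eef_rot: [[0.972, 0.234, 0.0], [0.234, -0.972, -0.0], [0.0, 0.0, -1.0]]
ft_force: [-0.3, -0.9, -0.1]
gripper_width: 0.0149
grip_force: 20.0
```

Gripped (14.9 mm, 20 N). Lift and carry to the blue tray's right half.

Request:
step_arm(deltas=[[[0,0,0.02],0,0],[[0,0,0.035],0,0],[[0,0,0.035],0,0],[[0,0,0.03],0,0],[[0.0203,0.018,0],-0.016,0],[[0.0203,0.018,0],-0.016,0],[[0.0203,0.018,0],-0.016,0],[[0.0203,0.018,0],-0.016,0],[[0.0203,0.018,0],-0.016,0],[[0.0203,0.018,0],-0.016,0],[[0.0203,0.018,0],-0.016,0],[[0.0203,0.018,0],-0.015,0]])

```text
time_s: 7.3
tcp_pos: [0.6261, -0.222, 0.093]
eef_rot: [[0.994, 0.108, -0.0], [0.108, -0.994, 0.0], [-0.0, -0.0, -1.0]]
ft_force: [-0.3, 0.2, -1.3]
gripper_width: 0.0148
grip_force: 20.0
```

Request:
step_arm(deltas=[[[0,0,0],0,0],[[0,0,-0.02],0,0],[[0,0,-0.025],0,0],[[0,0,0],0,0],[[0,0,0],0,0]])

```text
time_s: 7.8
tcp_pos: [0.6249, -0.2232, 0.0482]
eef_rot: [[0.994, 0.108, -0.001], [0.108, -0.994, 0.0], [-0.001, -0.0, -1.0]]
ft_force: [-0.1, -0.4, -0.6]
gripper_width: 0.0149
grip_force: 20.0
```

Run:
```python
from h import *
m=bot.camera_model('wrist'); b=bot.grab_frame('wrist')[:,:,::-1]; t=bot.grab_frame('top')[:,:,::-1]
cv2.imwrite('pics/c5.png',np.hstack([b[60:360,100:500],cv2.resize(t[75:225,370:570],(400,300))]))
H,S,V=cv2.split(cv2.cvtColor(np.ascontiguousarray(b),cv2.COLOR_BGR2HSV))
```

```text
(no output)
```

View pics/c5.png

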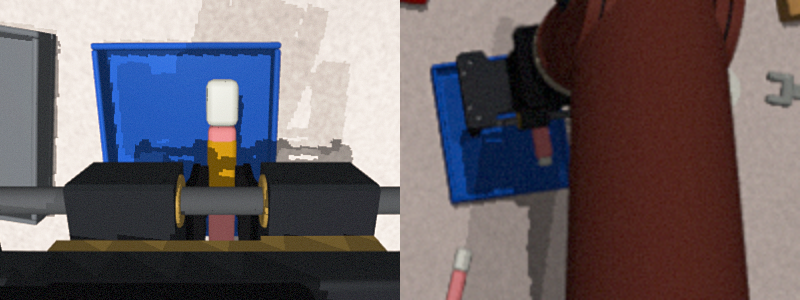

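The handle is held level, aligned and inside the blue tray's right half: crop (222,150), tray edges at 100 and 277. Lower to 5 mm above the pick height, then release.

Request:
step_arm(deltas=[[[0,0,-0.02],0,0],[[0,0,-0.02],0,0],[[0,0,-0.014],0,0],[[0,0,-0.008],0,0],[[0,0,-0.004],0,0],[[0,0,-0.002],0,0],[[0,0,0],0,0],[[0,0,0],0,0]])

```text
time_s: 8.7
tcp_pos: [0.626, -0.223, -0.0191]
eef_rot: [[0.994, 0.109, 0.001], [0.109, -0.994, -0.0], [0.001, 0.0, -1.0]]
ft_force: [-0.5, -0.4, -0.1]
gripper_width: 0.0146
grip_force: 20.0
```

Request:
step_arm(deltas=[[[0,0,-0.001],0,0],[[0,0,0],0,0]])

```text
time_s: 8.9
tcp_pos: [0.6256, -0.2229, -0.0206]
eef_rot: [[0.994, 0.109, 0.0], [0.109, -0.994, -0.0], [0.0, 0.0, -1.0]]
ft_force: [-0.8, 0.0, -0.7]
gripper_width: 0.0146
grip_force: 20.0
```

Request:
step_arm(deltas=[[[0,0,0],0,0.28],[[0,0,0],0,0.28],[[0,0,0],0,0.28],[[0,0,0.015],0,0.28],[[0,0,0.035],0,0.28],[[0,0,0.035],0,0.5],[[0,0,0.03],0,0.5],[[0,0,0],0,0.5],[[0,0,0],0,0.5]])

```text
time_s: 9.8
tcp_pos: [0.6262, -0.223, 0.0959]
eef_rot: [[0.994, 0.109, 0.002], [0.109, -0.994, -0.001], [0.002, 0.001, -1.0]]
ft_force: [-0.1, 0.1, -0.9]
gripper_width: 0.0418
grip_force: 0.0
```

The first handle is released. Next is the plain handle. To keep the gripper's body off the bottle I'll come down 20 mm to the left of its centre and let the right finger push it in.

Request:
step_arm(deltas=[[[-0.0193,0.0107,0],-0.037,0.8],[[-0.0193,0.0107,0],-0.037,0.8],[[-0.0193,0.0107,0],-0.037,0.8],[[-0.0193,0.0107,0],-0.037,0.8],[[-0.0193,0.0107,0],-0.037,0.8],[[-0.0193,0.0107,0],-0.037,0.8],[[-0.0193,0.0107,0],-0.037,0.8],[[-0.0193,0.0107,0],-0.037,0.8],[[-0.0193,0.0107,0],-0.037,0.8],[[-0.019,0.011,0],-0.037,0.8],[[0,0,0],0,0.8],[[0,0,0],0,0.8]])

```text
time_s: 11.0
tcp_pos: [0.4324, -0.1156, 0.0938]
eef_rot: [[0.966, -0.258, -0.001], [-0.258, -0.966, -0.0], [-0.001, 0.0, -1.0]]
ft_force: [0.3, -0.9, -1.0]
gripper_width: 0.0695
grip_force: 0.0
```

Run:
```python
from h import *
o=bot.get_obs(); print(o['tcp_pos'],np.degrees(np.arctan2(o['eef_rot'][1][0],o['eef_rot'][0][0])))
b=hand(); cv2.imwrite('pics/w6.png',b)
t=np.ascontiguousarray(bot.grab_frame('top')[:,:,::-1]); cv2.imwrite('pics/t6.png',t)
# cap of bottle in wrist view
```

```text
[ 0.43238694 -0.11555618  0.09378501] -14.923476843674658
[ 283.3 -196.4] [367.   20.3] 75.2
[341.7 -60.7] [37.5 28.7] 75.0
[ 325.  -235.7] [25. 63.] 84.6
[399.4  42.2] [25.3 63. ] 64.0
[436.  -3.] [36.3 40.9] 3.4
[ 377.8 -254.8] [43.1 26. ] 75.0
[ 419.8 -132.4] [16.  84.5] 75.0
[572.  137.2] [39.3 97.8] 60.0
```

Request:
step_arm(deltas=[[[0,0,-0.03],0,0.8],[[0,0,-0.03],0,0.8],[[0,0,-0.02],0,0.8],[[0,0,-0.015],0,0.8],[[0,0,-0.01],0,0.8],[[0,0,-0.008],0,0.8],[[0,0,-0.004],0,0.8],[[0,0,-0.003],0,0.8],[[0,0,0],0,0.8],[[0,0,0],0,0.8]])

```text
time_s: 12.1
tcp_pos: [0.4332, -0.1156, -0.0254]
eef_rot: [[0.966, -0.258, 0.001], [-0.258, -0.966, -0.0], [0.001, -0.0, -1.0]]
ft_force: [-0.1, 0.2, -0.1]
gripper_width: 0.0694
grip_force: 0.0
```

Request:
step_arm(deltas=[[[0,0,0],0,0],[[0,0,0],0,0],[[0,0,0],0,0],[[0,0,0],0,0],[[0,0,0],0,0],[[0,0,0],0,0],[[0,0,0],0,0],[[0,0,0],0,0],[[0,0,0],0,0]])

```text
time_s: 13.0
tcp_pos: [0.4329, -0.1157, -0.0248]
eef_rot: [[0.966, -0.258, -0.0], [-0.258, -0.966, -0.0], [-0.0, 0.0, -1.0]]
ft_force: [-7.1, -0.0, 18.8]
gripper_width: 0.009
grip_force: 22.7
```

The 9 mm width and 19 N upward force are wrong. Look.

Run:
```python
from h import *
b=hand(); s=bot.grab_frame('scene')[:,:,::-1]
cv2.imwrite('pics/c7.png',np.vstack([cv2.resize(b[100:320,160:480],(640,440))[:300],cv2.resize(s[140:220,260:420],(640,300),interpolation=2)]))
```

```text
[403.8 -89.6] [228.8  26.1] 75.0
[ 447.1 -121.4] [16.6 37. ] 74.4
```

View pics/c7.png

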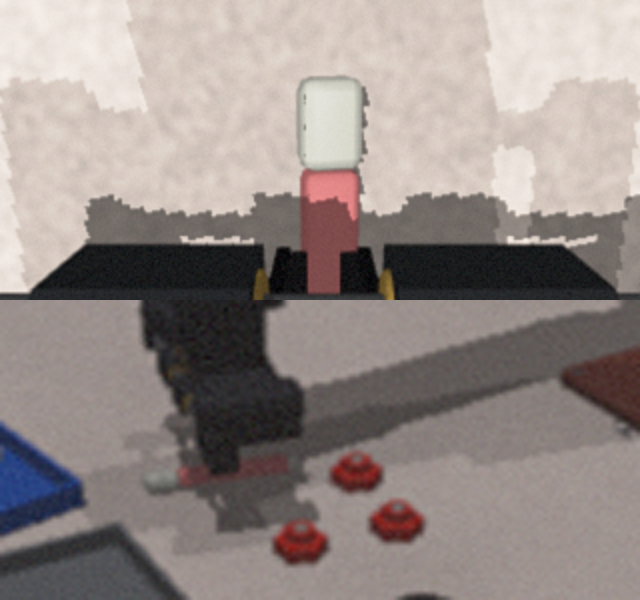

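The handle is slightly rolled, because the tips are catching only its upper edge. Open, go lower with force checks, and regrip.

Request:
step_arm(deltas=[[[0,0,0],0,0.4],[[0,0,0],0,0.4],[[0,0,0],0,0.4],[[0,0,0],0,0.4],[[0,0,-0.003],0,0.4],[[0,0,0],0,0.4],[[0,0,0],0,0.4]])

```text
time_s: 13.8
tcp_pos: [0.4326, -0.1154, -0.0292]
eef_rot: [[0.966, -0.258, -0.001], [-0.258, -0.966, 0.0], [-0.001, -0.0, -1.0]]
ft_force: [-0.1, -0.4, -0.2]
gripper_width: 0.0345
grip_force: 0.0
```

Request:
step_arm(deltas=[[[0,0,-0.0015],0,0.4],[[0,0,0],0,0.4],[[0,0,0],0,0.4]])

```text
time_s: 14.1
tcp_pos: [0.4328, -0.1155, -0.0304]
eef_rot: [[0.966, -0.258, -0.0], [-0.258, -0.966, 0.0], [-0.0, -0.0, -1.0]]
ft_force: [-0.1, -0.1, -0.3]
gripper_width: 0.0351
grip_force: 0.0
```

Request:
step_arm(deltas=[[[0,0,-0.0015],0,0.4],[[0,0,0],0,0.4],[[0,0,0],0,0.4]])

```text
time_s: 14.4
tcp_pos: [0.4328, -0.1155, -0.0319]
eef_rot: [[0.966, -0.258, -0.0], [-0.258, -0.966, 0.0], [-0.0, -0.0, -1.0]]
ft_force: [-0.2, -0.4, -0.3]
gripper_width: 0.0349
grip_force: 0.0
```

Run:
```python
from h import *
hand()
o=bot.get_obs(); print(o['tcp_pos'],o['ft_force'])
```

```text
[ 397.7 -128.2] [203.8  24.5] 74.9
[435.3  10.5] [19.4 25.6] 75.5
[ 412.  -155.8] [ 8.9 33.8] 80.0
[434.9 -70.5] [ 8.6 33.9] 68.4
[ 446.3 -130.6] [13.5 34.3] 75.4
[ 0.4328007  -0.1155355  -0.03186278] [-0.78045377 -0.45066141  0.70373987]
```

Request:
step_arm(deltas=[[[0,0,0],0,0],[[0,0,0],0,0],[[0,0,0],0,0],[[0,0,0],0,0],[[0,0,0],0,0],[[0,0,0],0,0]])

```text
time_s: 15.05
tcp_pos: [0.4328, -0.1156, -0.0318]
eef_rot: [[0.966, -0.258, 0.0], [-0.258, -0.966, 0.0], [0.0, -0.0, -1.0]]
ft_force: [-0.6, 0.2, 0.4]
gripper_width: 0.013
grip_force: 20.0
```

Run:
```python
from h import *
b=hand(); cv2.imwrite('pics/c8.png',cv2.resize(b[100:320,160:480],(640,440)))
```

```text
[408.2 -90.8] [229.   25.6] 75.0
[ 417.9 -134.3] [ 5.6 33.5] 78.1
[429.1 -92.2] [ 5.3 33.5] 72.9
[ 448.9 -119.7] [13.4 33.8] 75.5
```

View pics/c8.png

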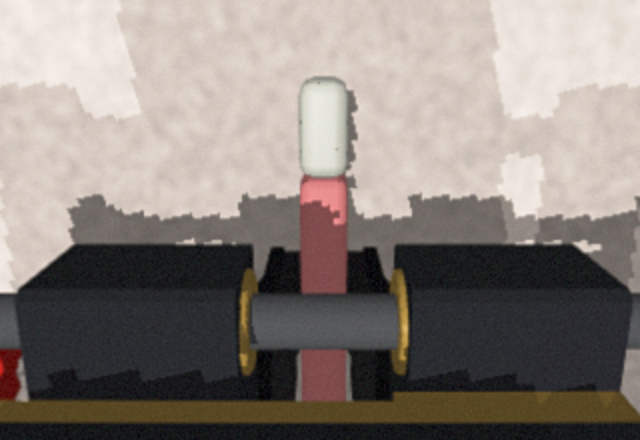

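The fingers now hold it at 13 mm, so the handle has tipped onto its side. Before that it was flat, pinched on the top corners. When the fingers opened, the right one dragged its top to the right. I'll check that direction from the earlier image's edge profile before fixing it.

Run:
```python
import cv2,numpy as np
for f,r in(('pics/c7.png',(95,155)),('pics/c8.png',(95,160)),('pics/c3.png',(40,85)),('pics/w1.png',(138,152))):
    i=cv2.cvtColor(cv2.imread(f),cv2.COLOR_BGR2GRAY)
    x0,x1=(285,385) if f[5]!='w' and '3' not in f else ((365,455) if '3' in f else (312,338))
    p=i[r[0]:r[1],x0:x1].mean(0); print(f,x0,np.round(p[::2 if x1-x0>30 else 1]).astype(int))
```

```text
pics/c7.png 285 [202 202 202 202 203 194 167 159 179 190 199 221 221 221 222 223 224 225
 224 223 223 222 222 221 221 220 219 219 218 218 218 217 217 216 213 200
 184 169 147 124 153 183 202 205 203 201 201 202 202 204]
pics/c8.png 285 [203 203 203 204 205 205 196 174 178 207 217 221 225 228 231 231 231 230
 230 229 228 227 227 226 224 218 210 201 193 183 162 126 106 112 134 167
 198 210 209 207 207 207 206 206 205 204 203 202 203 203]
pics/c3.png 365 [191 190 191 191 185 151 156 180 190 196 203 210 216 218 218 217 217 217
 217 217 216 216 216 215 216 216 215 215 215 214 215 214 210 202 194 186
 175 159 139 155 182 193 193 192 193]
pics/w1.png 312 [215 215 215 215 215 205 168 218 232 238 236 235 235 235 234 234 234 232
 214 184 166 216 218 217 216 214]
```

Request:
step_arm(deltas=[[[0,0,0.02],0,0],[[0,0,0.02],0,0],[[0.004,0.001,0.02],0.03,0],[[0.005,0.002,0],0.04,0],[[0.005,0.002,0],0.04,0],[[0.005,0.002,0],0.04,0],[[0.005,0.002,0],0.04,0],[[0.004,0.002,0],0.04,0],[[0.004,0,0],0.03,0],[[0,0,0],0,0],[[0,0,0],0,0]])

```text
time_s: 16.2
tcp_pos: [0.4646, -0.1046, 0.028]
eef_rot: [[1.0, -0.002, -0.0], [-0.002, -1.0, 0.0], [-0.0, -0.0, -1.0]]
ft_force: [-0.1, -0.1, -0.7]
gripper_width: 0.0124
grip_force: 20.0
```

The profile shows it was essentially flat before the opening. Afterwards it lay flush against the right finger, 9 mm further right. So it rolled toward -y and must be rolled back toward +y. I've moved it to a free spot; now I'll set it down on its side.

Request:
step_arm(deltas=[[[0,0,-0.02],0,0],[[0,0,-0.02],0,0],[[0,0,-0.012],0,0],[[0,0,-0.005],0,0],[[0,0,-0.002],0,0],[[0,0,0],0,0],[[0,0,0],0,0]])

```text
time_s: 16.9
tcp_pos: [0.4654, -0.1047, -0.0302]
eef_rot: [[1.0, -0.001, 0.001], [-0.001, -1.0, -0.0], [0.001, 0.0, -1.0]]
ft_force: [0.1, -0.2, 0.1]
gripper_width: 0.0128
grip_force: 20.0
```

Request:
step_arm(deltas=[[[0,0,0],0,0.3],[[0,0,0],0,0.3],[[0,0,0],0,0.45],[[0,0,0],0,0.45],[[0,0,0.015],0,0.45],[[0,0,0.02],0,0.45],[[0,0,0.02],0,0.45],[[0,0,0],0,0.45],[[0,0,0],0,0.45]])

```text
time_s: 17.8
tcp_pos: [0.4649, -0.1047, 0.0242]
eef_rot: [[1.0, -0.001, 0.001], [-0.001, -1.0, -0.0], [0.001, 0.0, -1.0]]
ft_force: [0.0, 0.5, 0.3]
gripper_width: 0.0389
grip_force: 0.0
```

Run:
```python
from h import *
hand(); o=bot.get_obs(); print(o['tcp_pos'],o['gripper_width'])
```

```text
[ 389.5 -141. ] [277.5  15.3] 89.8
[ 427.1 -170.8] [46.1 13. ] 5.3
[427.4 -38.9] [12.9 46. ] 84.4
[ 469.3 -105. ] [12.8 58.4] 89.5
[ 590.7 -226. ] [37.5 20.5] 6.4
[ 0.464441   -0.10453835  0.0236545 ] 0.03910326061256717
```

It stands on its side at y = -105. I'll bring the left fingertip's inner edge over its left 3 mm, press lightly, and roll it over toward +y.

Request:
step_arm(deltas=[[[0,-0.0085,0],0,0.45],[[0,-0.0085,0],0,0.45],[[0,0,-0.02],0,0.45],[[0,0,-0.015],0,0.45],[[0,0,-0.006],0,0.45],[[0,0,0],0,0.45],[[0,0,0],0,0.45]])

```text
time_s: 18.55
tcp_pos: [0.465, -0.1218, -0.0166]
eef_rot: [[1.0, -0.001, 0.0], [-0.001, -1.0, 0.0], [0.0, -0.0, -1.0]]
ft_force: [-0.5, -0.7, -0.7]
gripper_width: 0.0392
grip_force: 0.0
```

Request:
step_arm(deltas=[[[0,0,-0.002],0,0.45],[[0,0,0],0,0.45],[[0,0,0],0,0.45]])

```text
time_s: 18.85
tcp_pos: [0.465, -0.1216, -0.0185]
eef_rot: [[1.0, -0.001, 0.001], [-0.001, -1.0, -0.0], [0.001, 0.0, -1.0]]
ft_force: [0.0, 0.3, 0.4]
gripper_width: 0.039
grip_force: 0.0
```

Request:
step_arm(deltas=[[[0,0,-0.001],0,0.45],[[0,0,0],0,0.45],[[0,0,0],0,0.45]])

```text
time_s: 19.15
tcp_pos: [0.4648, -0.1215, -0.0198]
eef_rot: [[1.0, -0.001, -0.0], [-0.001, -1.0, 0.0], [-0.0, -0.0, -1.0]]
ft_force: [0.4, 0.4, 0.2]
gripper_width: 0.0391
grip_force: 0.0
```

Request:
step_arm(deltas=[[[0,0,-0.001],0,0.45],[[0,0,0],0,0.45],[[0,0,0],0,0.45]])

```text
time_s: 19.45
tcp_pos: [0.4647, -0.1215, -0.0209]
eef_rot: [[1.0, -0.001, -0.0], [-0.001, -1.0, 0.0], [-0.0, -0.0, -1.0]]
ft_force: [0.5, 0.2, 0.1]
gripper_width: 0.0394
grip_force: 0.0
```

Request:
step_arm(deltas=[[[0,0,-0.001],0,0.45],[[0,0,0],0,0.45],[[0,0,0],0,0.45]])

```text
time_s: 19.75
tcp_pos: [0.4649, -0.1215, -0.0215]
eef_rot: [[1.0, -0.001, 0.0], [-0.001, -1.0, 0.0], [0.0, -0.0, -1.0]]
ft_force: [-2.2, -0.3, 7.4]
gripper_width: 0.0394
grip_force: 3.0
```

Contact with 7 N at reported z -0.0215. Now the rolling drag.

Request:
step_arm(deltas=[[[0,0.0015,0],0,0.45],[[0,0.0015,0.0002],0,0.45],[[0,0.003,-0.0003],0,0.45],[[0,0.003,-0.001],0,0.45],[[0,0.003,-0.0016],0,0.45],[[0,0.003,-0.0025],0,0.45],[[0,0,0],0,0.45]])

```text
time_s: 20.45
tcp_pos: [0.4643, -0.106, -0.0277]
eef_rot: [[1.0, -0.001, -0.001], [-0.001, -1.0, 0.0], [-0.001, -0.0, -1.0]]
ft_force: [-0.3, 0.2, 0.1]
gripper_width: 0.0392
grip_force: 0.1
```

Run:
```python
from h import *
hand(); o=bot.get_obs(); print(o['tcp_pos'],o['gripper_width'],o['ft_force'])
```

```text
[ 431.  -133.5] [209.4  25.1] 89.9
[ 452.5 -156. ] [34.8  9.8] 5.3
[452.6 -56.3] [ 9.6 34.9] 83.0
[480.7 -94.7] [16.9 36.9] 89.7
[ 580.9 -226.7] [18.9 22.4] 5.1
[ 0.46435676 -0.10631627 -0.02755481] 0.038821666384972184 [ 0.04316851  0.39091144 -0.54816258]
```

It rolled: 16.9 mm wide now, centre 10 mm further left. Raise and check.

Request:
step_arm(deltas=[[[0,-0.004,0],0,0.45],[[0,-0.003,0.005],0,0.45],[[0,0,0.02],0,0.45],[[0,0,0.03],0,0.45],[[0,0,0],0,0.45],[[0,0,0],0,0.45]])

```text
time_s: 21.1
tcp_pos: [0.4654, -0.1142, 0.0288]
eef_rot: [[1.0, -0.002, 0.002], [-0.002, -1.0, -0.001], [0.002, 0.001, -1.0]]
ft_force: [0.3, -0.4, -0.0]
gripper_width: 0.039
grip_force: 0.0
```

Run:
```python
from h import *
b=hand(); o=bot.get_obs(); print(o['tcp_pos'],o['gripper_width'],o['ft_force'])
cv2.imwrite('pics/c9.png',cv2.resize(b[60:320,200:460],(600,600),interpolation=2))
```

```text
[ 386.9 -151.3] [283.4  15.6] 89.7
[ 425.2 -181.8] [47.1 13.2] 5.3
[425.6 -46.8] [12.9 47.2] 83.0
[468.8 -96.2] [16.2 60.3] 89.8
[ 591.7 -226.1] [39.5 19.7] 6.6
[ 0.46469508 -0.11396712  0.02794525] 0.03935419675265808 [-0.16353758  0.36171052 -0.21868313]
```

View pics/c9.png

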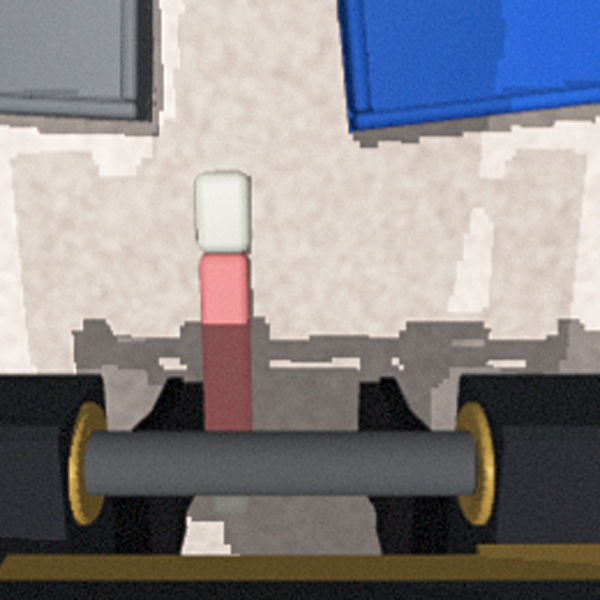

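It lies flat again: head at crop (223,212), 16 mm wide, centred on y = -96. Grip it centred and low.

Request:
step_arm(deltas=[[[0,0.009,0],0,0.45],[[0,0.009,0],0,0.45],[[0,0,-0.02],0,0.45],[[0,0,-0.02],0,0.45],[[0,0,-0.012],0,0.45],[[0,0,-0.006],0,0.45],[[0,0,-0.0025],0,0.45],[[0,0,0],0,0.45],[[0,0,0],0,0.45]])

```text
time_s: 22.05
tcp_pos: [0.4653, -0.0956, -0.032]
eef_rot: [[1.0, -0.001, 0.001], [-0.001, -1.0, -0.0], [0.001, 0.0, -1.0]]
ft_force: [0.5, -0.7, 1.0]
gripper_width: 0.0393
grip_force: 0.0
```

Request:
step_arm(deltas=[[[0,0,0],0,0.1],[[0,0,0],0,0.1],[[0,0,0],0,0.1],[[0,0,0],0,0.1],[[0,0,0],0,0.1],[[0,0,0],0,0.1]])

```text
time_s: 22.65
tcp_pos: [0.4649, -0.0956, -0.0324]
eef_rot: [[1.0, -0.001, 0.0], [-0.001, -1.0, -0.0], [0.0, 0.0, -1.0]]
ft_force: [-0.8, -0.3, 2.4]
gripper_width: 0.0154
grip_force: 20.0
```

Gripped flat (15.4 mm). Carry it to the grey tray.

Request:
step_arm(deltas=[[[0,0,0.02],0,0.1],[[0,0,0.03],0,0.1],[[0,0,0.03],0,0.1],[[0.02,0.0115,0],-0.008,0.1],[[0.02,0.0115,0],-0.008,0.1],[[0.02,0.0115,0],-0.008,0.1],[[0.02,0.0115,0],-0.008,0.1],[[0.02,0.0115,0],-0.008,0.1],[[0.02,0.0115,0],-0.007,0.1],[[0.02,0.0115,0],-0.007,0.1],[[0.015,0.0081,0],0,0.1],[[0,0,0],0,0.1]])

```text
time_s: 23.85
tcp_pos: [0.621, -0.005, 0.047]
eef_rot: [[0.999, -0.053, 0.0], [-0.053, -0.999, 0.001], [0.0, -0.001, -1.0]]
ft_force: [0.5, -0.5, -0.6]
gripper_width: 0.0156
grip_force: 20.0
```

Request:
step_arm(deltas=[[[0,0,-0.025],0,0.1],[[0,0,-0.025],0,0.1],[[0,0,-0.015],0,0.1],[[0,0,-0.006],0,0.1],[[0,0,-0.003],0,0.1],[[0,0,0],0,0.1],[[0,0,0],0,0.1]])

```text
time_s: 24.55
tcp_pos: [0.6206, -0.0069, -0.0255]
eef_rot: [[0.998, -0.055, 0.002], [-0.055, -0.998, 0.0], [0.002, -0.0, -1.0]]
ft_force: [-0.3, 0.2, 0.8]
gripper_width: 0.016
grip_force: 20.0
```

Request:
step_arm(deltas=[[[0,0,-0.001],0,0.1],[[0,0,0],0,0.1]])

```text
time_s: 24.75
tcp_pos: [0.6201, -0.007, -0.0271]
eef_rot: [[0.998, -0.055, 0.001], [-0.055, -0.998, -0.0], [0.001, 0.0, -1.0]]
ft_force: [-0.3, 0.7, -0.5]
gripper_width: 0.0156
grip_force: 20.0
```

Request:
step_arm(deltas=[[[0,0,0],0,0.32],[[0,0,0],0,0.32],[[0,0,0],0,0.32],[[0,0,0.015],0,0.32],[[0,0,0.03],0,0.32],[[0,0,0.04],0,0.45],[[0,0,0.04],0,0.45],[[0,0,0],0,0.45],[[0,0,0],0,0.45]])

```text
time_s: 25.65
tcp_pos: [0.6208, -0.0069, 0.0996]
eef_rot: [[0.998, -0.055, 0.003], [-0.055, -0.998, -0.0], [0.003, -0.0, -1.0]]
ft_force: [0.1, -0.8, -1.3]
gripper_width: 0.0386
grip_force: 0.0
```

Run:
```python
from h import *
b=hand(); o=bot.get_obs(); print(o['tcp_pos'],o['gripper_width'],o['ft_force'])
cv2.imwrite('pics/c10.png',b)
```

```text
[492.3 -47.4] [377.1  20.6] 86.7
[540.7 -91.7] [62.4 16.6] 2.0
[550.7  85.8] [16.6 62.4] 81.5
[610.7  -6.6] [15.6 86.3] 86.8
[ 614.5 -223.6] [87.5 22.1] 6.6
[638.4 213.6] [157.1 127.1] 86.7
[780.5 -70.2] [101.9  14.1] 87.0
[ 0.61976867 -0.0069995   0.09803535] 0.038747227771356973 [ 0.67211816  0.16107105 -0.96585423]
```

View pics/c10.png

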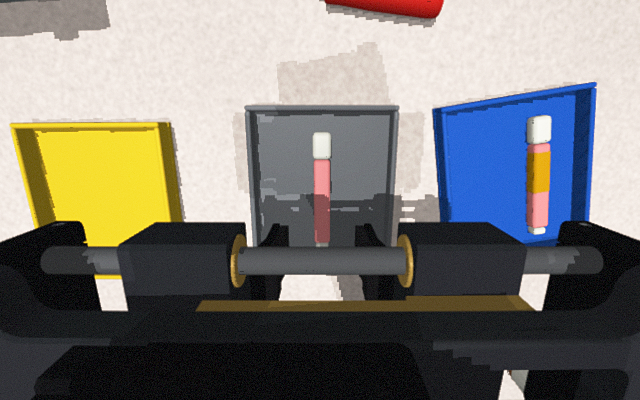

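Plain handle at (321,185) flat in the grey tray; first banded handle at (538,175) flat in the blue tray. Next, the left banded handle.

Request:
step_arm(deltas=[[[-0.0171,0.0372,0],0.0065,0.45],[[-0.0171,0.0372,0],0.0065,0.45],[[-0.0171,0.0372,0],0.0065,0.45],[[-0.0171,0.0372,0],0.0065,0.45],[[-0.0171,0.0372,0],0.0065,0.45],[[-0.0171,0.0372,0],0.0065,0.45],[[-0.0171,0.0372,0],0.0065,0.45],[[-0.0171,0.0372,0],0.0065,0.45],[[-0.0171,0.0372,0],0.0065,0.45],[[-0.0171,0.0372,0],0.0065,0.45],[[0,0,0],0,0.45],[[0,0,0],0,0.45]])

```text
time_s: 26.9
tcp_pos: [0.4474, 0.3653, 0.0963]
eef_rot: [[1.0, 0.012, -0.002], [0.012, -1.0, -0.001], [-0.002, 0.001, -1.0]]
ft_force: [1.6, -0.9, -0.2]
gripper_width: 0.0388
grip_force: 0.0
```

Run:
```python
from h import *
b=hand(); o=bot.get_obs(); print(o['tcp_pos'],np.degrees(np.arctan2(o['eef_rot'][1][0],o['eef_rot'][0][0])))
```

```text
[323.3 314.8] [ 20.6 372.6] 0.5
[374.2 275.6] [62.  17.4] 6.1
[372.3 453.2] [16.3 62. ] 85.2
[440.3 365.9] [84.2 16.7] 1.0
[581.7 212.6] [151.3  84.5] 87.0
[0.4484523  0.36409836 0.09635573] 0.5694577073559351
```

Request:
step_arm(deltas=[[[0.0005,0.0013,-0.03],0,0.45],[[0,0,-0.035],0,0.45],[[0,0,-0.03],0,0.45],[[0,0,-0.018],0,0.45],[[0,0,-0.009],0,0.45],[[0,0,-0.005],0,0.45],[[0,0,0],0,0.45],[[0,0,0],0,0.45]])

```text
time_s: 27.75
tcp_pos: [0.45, 0.3666, -0.0286]
eef_rot: [[1.0, 0.009, 0.001], [0.009, -1.0, 0.001], [0.001, -0.001, -1.0]]
ft_force: [-0.6, 0.2, 0.2]
gripper_width: 0.0392
grip_force: 0.0
```

Request:
step_arm(deltas=[[[0,0,-0.001],0,0.45],[[0,0,0],0,0.45],[[0,0,0],0,0.1],[[0,0,0],0,0.1],[[0,0,0],0,0.1],[[0,0,0],0,0.1],[[0,0,0],0,0.1],[[0,0,0],0,0.1]])

```text
time_s: 28.55
tcp_pos: [0.4493, 0.3664, -0.0305]
eef_rot: [[1.0, 0.01, 0.0], [0.01, -1.0, 0.0], [0.0, -0.0, -1.0]]
ft_force: [-0.3, -0.5, 1.5]
gripper_width: 0.0155
grip_force: 20.0
```

Request:
step_arm(deltas=[[[0,0,0.02],0,0.1],[[0,0,0.04],0,0.1],[[0,0,0.04],0,0.1],[[0.013,-0.04,0],0.008,0.1],[[0.013,-0.041,0],0.008,0.1],[[0.013,-0.041,0],0.008,0.1],[[0.013,-0.041,0],0.008,0.1],[[0.013,-0.041,0],0.008,0.1],[[0.013,-0.041,0],0.008,0.1],[[0.013,-0.041,0],0.008,0.1],[[0.013,-0.041,0],0.008,0.1],[[0.013,-0.041,0],0.008,0.1]])

```text
time_s: 29.75
tcp_pos: [0.5666, -0.0034, 0.0696]
eef_rot: [[0.997, 0.082, 0.0], [0.082, -0.997, -0.0], [0.0, 0.0, -1.0]]
ft_force: [1.6, 0.5, -0.2]
gripper_width: 0.0157
grip_force: 20.0
```

Request:
step_arm(deltas=[[[0.013,-0.041,0],0.008,0.1],[[0.013,-0.041,0],0.008,0.1],[[0.013,-0.041,0],0.008,0.1],[[0.0144,-0.0428,0],0.002,0.1],[[0,0,0],0,0.1],[[0,0,0],0,0.1],[[0,0,0],0,0.1]])

```text
time_s: 30.45
tcp_pos: [0.6196, -0.1659, 0.0693]
eef_rot: [[0.994, 0.109, -0.0], [0.109, -0.994, 0.001], [-0.0, -0.001, -1.0]]
ft_force: [-0.4, 0.2, -0.9]
gripper_width: 0.0159
grip_force: 20.0
```

Request:
step_arm(deltas=[[[0,-0.001,-0.03],0,0.1],[[0,0,-0.03],0,0.1],[[0,0,-0.02],0,0.1],[[0,0,-0.009],0,0.1],[[0,0,-0.004],0,0.1],[[0,0,-0.001],0,0.1],[[0,0,0],0,0.1],[[0,0,0],0,0.1]])

```text
time_s: 31.25
tcp_pos: [0.6205, -0.1685, -0.0234]
eef_rot: [[0.994, 0.108, 0.002], [0.108, -0.994, -0.0], [0.002, 0.001, -1.0]]
ft_force: [-0.6, 0.2, 0.6]
gripper_width: 0.0155
grip_force: 20.0
```

Request:
step_arm(deltas=[[[0,0,-0.0005],0,0.1],[[0,0,0],0,0.1]])

```text
time_s: 31.45
tcp_pos: [0.6199, -0.1686, -0.0246]
eef_rot: [[0.994, 0.107, 0.001], [0.107, -0.994, -0.0], [0.001, 0.0, -1.0]]
ft_force: [-0.6, 0.6, -0.6]
gripper_width: 0.0155
grip_force: 20.0
```

Request:
step_arm(deltas=[[[0,0,0],0,0.28],[[0,0,0],0,0.28],[[0,0,0],0,0.28],[[0,0,0.015],0,0.28],[[0,0,0.03],0,0.28],[[0,0,0.04],0,0.5],[[0,0,0.04],0,0.7],[[0,0,0],0,0.7],[[0,0,0],0,0.7]])

```text
time_s: 32.35
tcp_pos: [0.6207, -0.1686, 0.1022]
eef_rot: [[0.994, 0.108, 0.003], [0.108, -0.994, -0.001], [0.003, 0.001, -1.0]]
ft_force: [0.2, 0.1, -0.0]
gripper_width: 0.0483
grip_force: 0.0
```

Now the far red knob.

Request:
step_arm(deltas=[[[-0.0264,0.0242,0],-0.0155,0.8],[[-0.0264,0.0242,0],-0.0155,0.8],[[-0.0264,0.0242,0],-0.0155,0.8],[[-0.0264,0.0242,0],-0.0155,0.8],[[-0.0264,0.0242,0],-0.0155,0.8],[[-0.0264,0.0242,0],-0.0155,0.8],[[-0.0264,0.0242,0],-0.0155,0.8],[[0,0,0],0,0.8],[[0,0,0],0,0.8]])

```text
time_s: 33.25
tcp_pos: [0.4342, 0.001, 0.0996]
eef_rot: [[1.0, 0.0, -0.001], [0.0, -1.0, -0.001], [-0.001, 0.001, -1.0]]
ft_force: [0.8, -0.3, 0.4]
gripper_width: 0.0698
grip_force: 0.0
```

Run:
```python
from h import *
m=bot.camera_model('wrist'); im=bot.grab_frame('wrist'); o=bot.get_obs(); print(o['tcp_pos'],o['gripper_width'])
b=np.ascontiguousarray(im[:,:,::-1]); H,S,V=cv2.split(cv2.cvtColor(b,cv2.COLOR_BGR2HSV))
k=((((H<8)|(H>172))&(S>120))*255).astype(np.uint8)
for c in cv2.findContours(k,0,1)[0]:
    if cv2.contourArea(c)<300: continue
    p=(ray('wrist',c.reshape(-1,2),.012,m)[:,:2]*1000).astype(np.float32); q=cv2.minEnclosingCircle(p); print(np.round(q[0],1),round(q[1],1),cv2.boundingRect(c))
```

```text
[0.43483358 0.00050365 0.09969118] 0.06965598593456182
[435.7   1. ] 19.7 (302, 172, 39, 36)
```

Request:
step_arm(deltas=[[[0.001,0.0005,-0.03],0,0.8],[[0,0,-0.035],0,0.8],[[0,0,-0.03],0,0.8],[[0,0,-0.02],0,0.8],[[0,0,-0.01],0,0.8],[[0,0,-0.006],0,0.8],[[0,0,0],0,0.8],[[0,0,0],0,0.8]])

```text
time_s: 34.1
tcp_pos: [0.4367, 0.0013, -0.0303]
eef_rot: [[1.0, -0.001, 0.001], [-0.001, -1.0, 0.0], [0.001, -0.0, -1.0]]
ft_force: [-0.3, 0.3, -0.2]
gripper_width: 0.0695
grip_force: 0.0
```

Request:
step_arm(deltas=[[[0,0,0],0,0.3],[[0,0,0],0,0.3],[[0,0,0],0,0.3],[[0,0,0],0,0.3],[[0,0,0],0,0.3],[[0,0,0],0,0.3]])

```text
time_s: 34.7
tcp_pos: [0.436, 0.0014, -0.0309]
eef_rot: [[1.0, -0.001, 0.0], [-0.001, -1.0, -0.0], [0.0, 0.0, -1.0]]
ft_force: [-0.8, -0.7, 2.4]
gripper_width: 0.0391
grip_force: 20.0
```

Request:
step_arm(deltas=[[[0,0,0.02],0,0.3],[[0,0,0.04],0,0.3],[[0,0,0.04],0,0.3],[[0.0275,0.026,0],-0.007,0.3],[[0.0275,0.026,0],-0.007,0.3],[[0.0275,0.026,0],-0.007,0.3],[[0.0275,0.026,0],-0.007,0.3],[[0.0275,0.026,0],-0.007,0.3],[[0.0275,0.026,0],-0.007,0.3],[[0.0275,0.026,0],-0.007,0.3],[[0.0275,0.026,0],-0.007,0.3],[[0,0,0],0,0.3]])

```text
time_s: 35.9
tcp_pos: [0.657, 0.214, 0.0676]
eef_rot: [[0.999, -0.054, -0.001], [-0.054, -0.999, 0.003], [-0.001, -0.003, -1.0]]
ft_force: [-0.9, -0.5, -0.0]
gripper_width: 0.0385
grip_force: 20.0
```

Request:
step_arm(deltas=[[[0,0,0],0,0.3],[[0,0,-0.03],0,0.3],[[0,0,-0.03],0,0.3],[[0,0,-0.02],0,0.3],[[0,0,-0.009],0,0.3],[[0,0,-0.004],0,0.3],[[0,0,-0.001],0,0.3],[[0,0,0],0,0.3],[[0,0,0],0,0.3]])

```text
time_s: 36.8
tcp_pos: [0.6566, 0.2097, -0.0238]
eef_rot: [[0.998, -0.057, 0.002], [-0.057, -0.998, 0.001], [0.002, -0.001, -1.0]]
ft_force: [0.2, -0.5, -0.1]
gripper_width: 0.0383
grip_force: 20.0
```

Request:
step_arm(deltas=[[[0,0,-0.001],0,0.3],[[0,0,0],0,0.3]])

```text
time_s: 37.0
tcp_pos: [0.6561, 0.2095, -0.0258]
eef_rot: [[0.998, -0.057, 0.0], [-0.057, -0.998, 0.0], [0.0, -0.0, -1.0]]
ft_force: [0.4, -0.3, 0.6]
gripper_width: 0.039
grip_force: 20.0
```

Request:
step_arm(deltas=[[[0,0,0],0,0.6],[[0,0,0],0,0.6],[[0,0,0],0,0.6],[[0,0,0.015],0,0.6],[[0,0,0.03],0,0.6],[[0,0,0.04],0,0.8],[[0,0,0.04],0,0.8],[[0,0,0],0,0.8]])

```text
time_s: 37.8
tcp_pos: [0.6594, 0.2113, 0.1072]
eef_rot: [[0.998, -0.057, 0.01], [-0.057, -0.998, 0.004], [0.01, -0.004, -1.0]]
ft_force: [0.5, 0.2, 0.8]
gripper_width: 0.0663
grip_force: 0.0
```

Request:
step_arm(deltas=[[[-0.0332,-0.0104,0],0.008,0.85],[[-0.0332,-0.0104,0],0.008,0.85],[[-0.0332,-0.0104,0],0.008,0.85],[[-0.0332,-0.0104,0],0.008,0.85],[[-0.0332,-0.0104,0],0.008,0.85],[[-0.0332,-0.0104,0],0.008,0.85],[[-0.0332,-0.0104,0],0.008,0.85],[[0,0,0],0,0.85],[[0,0,0],0,0.85]])

```text
time_s: 38.7
tcp_pos: [0.4238, 0.1365, 0.0999]
eef_rot: [[1.0, -0.001, 0.002], [-0.001, -1.0, -0.001], [0.002, 0.001, -1.0]]
ft_force: [0.3, 0.6, 0.3]
gripper_width: 0.0742
grip_force: 0.0
```

Run:
```python
from h import *
m=bot.camera_model('wrist'); im=bot.grab_frame('wrist'); o=bot.get_obs(); print(o['tcp_pos'],o['gripper_width'])
b=np.ascontiguousarray(im[:,:,::-1]); cv2.imwrite('pics/w11.png',b); g=b.max(2)
k=((g<75)*255).astype(np.uint8); k[218:]=0
for c in cv2.findContours(k,0,1)[0]:
    if cv2.contourArea(c)<200: continue
    p=(ray('wrist',c.reshape(-1,2),.026,m)[:,:2]*1000).astype(np.float32); q=cv2.minEnclosingCircle(p); print(np.round(q[0],1),round(q[1],1),cv2.boundingRect(c))
```

```text
[0.42432292 0.13686928 0.09984714] 0.07395540909801443
[427.2 138.1] 24.9 (295, 166, 49, 51)
[567.6 -62. ] 23.3 (543, 0, 25, 60)
[562.7   2.1] 71.7 (397, 0, 158, 70)
```

Request:
step_arm(deltas=[[[0.0015,0.0005,-0.03],0,0.85],[[0,0,-0.035],0,0.85],[[0,0,-0.03],0,0.85],[[0,0,-0.02],0,0.85],[[0,0,-0.01],0,0.85],[[0,0,-0.006],0,0.85],[[0,0,0],0,0.85],[[0,0,0],0,0.85]])

```text
time_s: 39.55
tcp_pos: [0.4259, 0.1375, -0.0312]
eef_rot: [[1.0, -0.001, 0.001], [-0.001, -1.0, 0.0], [0.001, -0.0, -1.0]]
ft_force: [-0.6, 0.5, 0.2]
gripper_width: 0.0741
grip_force: 0.0
```

Request:
step_arm(deltas=[[[0,0,0],0,0.35],[[0,0,0],0,0.35],[[0,0,0],0,0.35],[[0,0,0],0,0.35],[[0,0,0],0,0.35],[[0,0,0],0,0.35]])

```text
time_s: 40.15
tcp_pos: [0.4251, 0.1371, -0.0319]
eef_rot: [[1.0, -0.001, 0.0], [-0.001, -1.0, -0.0], [0.0, 0.0, -1.0]]
ft_force: [-0.6, 0.2, 3.5]
gripper_width: 0.0469
grip_force: 20.0
```

Request:
step_arm(deltas=[[[0,0,0.02],0,0.35],[[0,0,0.04],0,0.35],[[0,0,0.04],0,0.35],[[0.02,0.0095,0],-0.007,0.35],[[0.02,0.0095,0],-0.007,0.35],[[0.02,0.0095,0],-0.007,0.35],[[0.02,0.0095,0],-0.007,0.35],[[0.02,0.0095,0],-0.007,0.35],[[0.02,0.0095,0],-0.007,0.35],[[0.02,0.0095,0],-0.007,0.35],[[0.018,0.0095,0],-0.007,0.35],[[0,0,0],0,0.35]])

```text
time_s: 41.35
tcp_pos: [0.5843, 0.2143, 0.0673]
eef_rot: [[0.998, -0.057, -0.0], [-0.057, -0.998, 0.001], [-0.0, -0.001, -1.0]]
ft_force: [0.1, 1.1, -0.4]
gripper_width: 0.0468
grip_force: 20.0
```

Request:
step_arm(deltas=[[[0,0,0],0,0.35],[[0,0,-0.03],0,0.35],[[0,0,-0.03],0,0.35],[[0,0,-0.02],0,0.35],[[0,0,-0.009],0,0.35],[[0,0,-0.004],0,0.35],[[0,0,-0.0015],0,0.35],[[0,0,0],0,0.35],[[0,0,0],0,0.35]])

```text
time_s: 42.25
tcp_pos: [0.5837, 0.2134, -0.0255]
eef_rot: [[0.998, -0.057, 0.002], [-0.057, -0.998, 0.0], [0.001, -0.001, -1.0]]
ft_force: [-1.3, 1.1, -0.7]
gripper_width: 0.0468
grip_force: 20.0
```

Pick height was -0.0319, so the floor is at -0.0269. I'll lower another 1 mm, release, go up and clear the view.

Request:
step_arm(deltas=[[[0,0,-0.001],0,0.35],[[0,0,0],0,0.35]])

```text
time_s: 42.45
tcp_pos: [0.5836, 0.2134, -0.0268]
eef_rot: [[0.998, -0.057, 0.001], [-0.057, -0.998, 0.0], [0.001, -0.0, -1.0]]
ft_force: [0.6, 1.0, 4.0]
gripper_width: 0.0468
grip_force: 20.0
```

Request:
step_arm(deltas=[[[0,0,0],0,0.68],[[0,0,0],0,0.68],[[0,0,0],0,0.68],[[0,0,0.015],0,0.68],[[0,0,0.03],0,0.68],[[0,0,0.04],0,0.68],[[0,0,0.04],0,0.68],[[-0.03,-0.01,0.03],0,0.68],[[-0.04,-0.02,0.02],0,0.68],[[-0.03,-0.03,0.02],0,0.68],[[0,0,0],0,0.68],[[0,0,0],0,0.68]])

```text
time_s: 43.65
tcp_pos: [0.4834, 0.1528, 0.1692]
eef_rot: [[0.998, -0.058, 0.003], [-0.058, -0.998, -0.0], [0.003, 0.0, -1.0]]
ft_force: [0.5, -0.0, -0.0]
gripper_width: 0.0594
grip_force: 0.0
```

Run:
```python
from h import *
w=snap('wrist','w12.png'); t=snap('top','t12.png'); s=snap('scene','s12.png')
b=[x[:,:,::-1] for x in(w,s)]
cv2.imwrite('pics/f.png',np.vstack([b[0][:290,:],cv2.resize(b[1][120:320,190:450],(640,310),interpolation=2)[:310]])[:600])
a=cv2.imread('pics/top0.png').astype(int); d=np.abs(a-t[:,:,::-1]).max(2); print('bottle diff',d[235:252,440:457].max(),'die',d[236:254,218:236].max())
o=bot.get_obs(); print(o['time_s'],o['tcp_pos'])
```

```text
bottle diff 49 die 118
43.8 [0.48313431 0.15391377 0.16711845]
```

View pics/f.png

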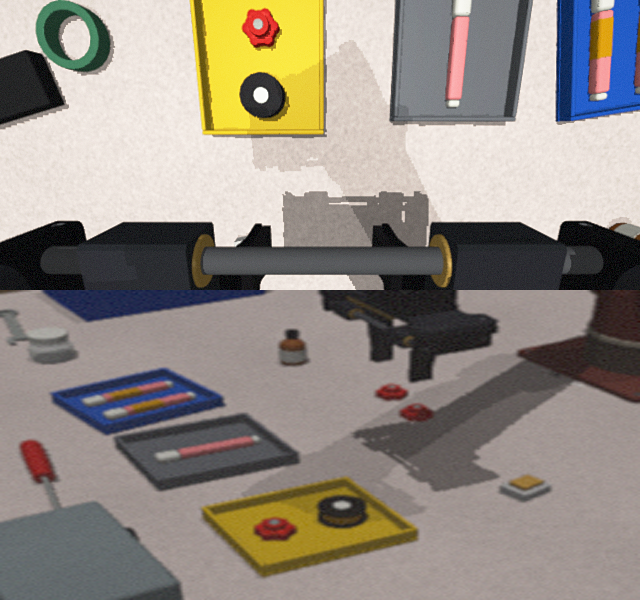

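Both banded handles lie flat in the blue tray, the plain one in the grey tray, and the knob and spool in the yellow tray. Bottle and die are standing. I'll compare those two in the scene view, then hand in.

Run:
```python
from h import *
a=cv2.imread('pics/scene0.png',0).astype(np.float32); b=cv2.imread('pics/s12.png',0).astype(np.float32)
ok=1
for n,(x0,y0,x1,y1) in dict(bottle=(299,142,319,172),die=(388,234,418,260)).items():
    s,r=cv2.phaseCorrelate(a[y0:y1,x0:x1].copy(),b[y0:y1,x0:x1].copy()); print(n,np.round(s,2),round(r,2)); ok&=np.hypot(*s)<.5
if ok: print(bot.close_job())
```

```text
bottle [ 0.17 -0.28] 0.76
die [-0.11  0.87] 0.73
```

Run:
```python
from h import *
for f in('scene0','s12'):
    h=cv2.cvtColor(cv2.imread(f'pics/{f}.png'),cv2.COLOR_BGR2HSV)[234:260,388:418]
    m=((h[:,:,0]>12)&(h[:,:,0]<35)&(h[:,:,1]>100)); y,x=np.nonzero(m); c=(x.mean(),y.mean()); print(f,np.round(c,2),m.sum())
    if f=='scene0': c0=c
if np.hypot(c[0]-c0[0],c[1]-c0[1])<.5: print(bot.close_job())
```

```text
scene0 [15.39  9.65] 71
s12 [15.35  9.59] 68
the job is handed in; nothing more can be done
None
```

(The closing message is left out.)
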